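Find the unlocked stock-check scanner, unsnap it and read the blue box

TASK

Of the two yellow scanners in the sloping charging dock one is locked in and the other only snapped in, and nothing shows which: find out with a gentle tug, never force the locked one, and draw the other straight out along its slope. Hold it level and still for two seconds with the window under its nose about 7 cm above the middle of the barcode label on the blue-lidded box, its wide nose lying along the row of bars. Then lay it down gently, flat and window down, in the middle of the grey mat, leaving the other scanner in its bay and the boxes, the jar and the loupe where they stand.

Things in the scene. Friction and masses are not known exactly. Their poses are not given: they have to be found in the camera images.
- scanner_left: Yellow bar-shaped handheld scanner in the dock's left (+y) bay, 160 mm long, 0.15 to 0.3 kg. Origin: middle of its flat underside; x along it to the nose, y across, z out of its back. Handle x = -60 to +40 mm, 36 mm wide (y), 32 mm tall: grip it across y near x = 0, with the fingertips 4 mm or more above the underside. Black nose x = +40 to +80 mm, 56 mm wide, 36 mm tall.
- scanner_right: The same scanner in the dock's right (-y) bay, 105 mm from the other. Both start docked, sloping 20 degrees, nose up; the snapped-in one comes out along its own +x, at 10 to 20 N, and slides freely after some 10 mm; the locked one stops hard after 2 mm.
- window_left (a point): Centre of the left scanner's red reading window, flush in the underside of the nose (scanner x = +60, y = 0, z = 0 mm). It looks along the scanner's -z; its reading line runs along the scanner's y.
- window_right (a point): The same point of the right scanner.
- dock: Charging dock, fixed: grey base 190 x 190 x 12 mm, origin under its centre, z up. Two black sleeves (51 mm wide outside, tops 7 mm above the scanners' backs, 1.5 mm play inside) rise at 20 degrees towards the dock's +x, each around the rear 45 mm of a scanner; a rail 22 mm wide goes on under each handle to scanner x = +25 mm.
- seat_left (a point): Bottom of the left sleeve: the middle of the lower edge of the left scanner's tail end sits here when docked, 80 mm behind its origin. Two spring balls in the sleeve snap into grooves in the sides of the tail; after 45 mm of travel the tail is out of the sleeve.
- seat_right (a point): The same point of the right sleeve.
- mat: Grey felt mat, fixed, 200 (x) x 150 (y) x 4 mm, with two thin white lines; origin under its centre.
- blue_box: Cardboard print box with a blue lid, 140 (x) x 110 (y) x 75 mm, loose; origin under its centre.
- blue_box_label (a point): Middle of the white barcode label on the blue lid, 76 mm above the table; label 44 mm along x and 80 mm along y; the bars lie in a row along y. Axes are those of the box.
- red_box: The same box with a red lid and its own label, 140 x 110 x 75 mm, loose, origin under its centre; leave it alone.
- jar: Amber glass jar with a dark lid, 60 mm across, 85 mm tall, loose, origin under its centre; leave it alone.
- loupe: Black magnifying loupe, 44 mm across, 45 mm tall, loose, origin under its centre; leave it alone.
Not all that is in view belongs to the job. Leave any orange look-alike of the scanner_left alone.

How it is judged:
On the way, in this order (a step that is already met when the one before it is completed fails the run):
1. a held scanner is drawn clear of its sleeve (its origin more than 150 mm from the bottom of the sleeve) (((distance between scanner_left and seat_left above 0.15 m and contact force between the fingers and scanner_left above 1 N) or (distance between scanner_right and seat_right above 0.15 m and contact force between the fingers and scanner_right above 1 N))), for 0.1 s.
2. its window held still (under 30 mm/s) for 1.2 s, 40 to 110 mm over the blue box's label, within 16 mm (x) and 22 mm (y) of its middle, level within 0.2 rad, scanner y along the bars within 0.35 rad (((x of window_left in the frame of blue_box_label between -0.016 and 0.016 m and y of window_left in the frame of blue_box_label between -0.022 and 0.022 m and z of window_left in the frame of blue_box_label between 0.04 and 0.11 m and angle between scanner_left's own z axis and vertical below 0.2 rad and angle between the y axis of scanner_left and the y axis of blue_box_label, either way round below 0.35 rad and linear speed of scanner_left below 0.03 m/s) or (x of window_right in the frame of blue_box_label between -0.016 and 0.016 m and y of window_right in the frame of blue_box_label between -0.022 and 0.022 m and z of window_right in the frame of blue_box_label between 0.04 and 0.11 m and angle between scanner_right's own z axis and vertical below 0.2 rad and angle between the y axis of scanner_right and the y axis of blue_box_label, either way round below 0.35 rad and linear speed of scanner_right below 0.03 m/s))), for 1.2 s.
At the end, for the whole second after the job is handed in: One scanner lies flat (within 0.08 rad), window down and at rest on the grey mat, its middle within 40 mm of the mat's centre; the other is still home in its bay (within 10 mm); both boxes, the jar and the loupe are within 15 mm of where they stood (((horizontal distance between scanner_left and mat below 0.04 m and angle between scanner_left's own z axis and vertical below 0.08 rad and z of scanner_left in the frame of mat between 0.001 and 0.009 m and linear speed of scanner_left below 0.02 m/s and distance between scanner_right and seat_right below 0.09 m) or (horizontal distance between scanner_right and mat below 0.04 m and angle between scanner_right's own z axis and vertical below 0.08 rad and z of scanner_right in the frame of mat between 0.001 and 0.009 m and linear speed of scanner_right below 0.02 m/s and distance between scanner_left and seat_left below 0.09 m)) and distance of each of red_box, blue_box, jar, loupe from where it was at the start of the episode below 0.015 m); the robot touches nothing.
It fails at once if a scanner is forced or wrenched in the dock: more than 90 N between them (contact force between any of scanner_left, scanner_right and dock above 90 N).
It fails at once if a scanner is dropped: it falls at more than 0.6 m/s out of the fingers ((linear speed of scanner_left above 0.6 m/s and contact force between the fingers and scanner_left below 0.1 N) or (linear speed of scanner_right above 0.6 m/s and contact force between the fingers and scanner_right below 0.1 N)).
It fails at once if a box, the jar or the loupe is moved more than 15 mm (distance of any of red_box, blue_box, jar, loupe from where it was at the start of the episode above 0.015 m).
It also fails if it takes over 72 s, if anything falls off the work surface, if the arm or the gripper's body presses on something with over 40 N, if the wrist force passes 120 N, or if a joint passes its speed limit or range.

ROBOT

A 6-joint arm with a two-finger parallel gripper is mounted at the origin on the work surface. World frame = base frame: x ahead of the robot, y to its left, z up, the work surface at z = 0. Lengths are in m, angles in rad, forces in N, time in s.
With the tool pointing down it reaches from about 0.325 to 0.9 m from the base axis. Payload 6.1 kg.
Tool frame: the origin (TCP) lies between the finger pads; the fingertips stand 17 mm ahead of it and the grasp point (between the pads) lies 2 mm behind it (ctrl.tip_reach is the distance from the TCP to the fingertips, in m); z points along the fingers, y is the line along which they close (so a half turn about z gives the same grasp; the last joint's range is limited). The gripper opens to 85 mm and grips with 20 to 120 N. Pads are 22 mm wide; open, the fingers measure 114 mm over their backs; the gripper's body (76 mm by 85 mm) begins 54 mm behind the grasp point. The pads swing forward as they close: fully open they stand 13 mm farther back than shut.
Start: joints at [-1.294, 0.22, 1.526, -0, 1.395, -0.126], TCP at [0.245, -0.575, 0.248] pointing down, gripper open.
Joint ranges: [-2.98, 2.98], [-0.91, 2.08], [0.09, 2.57], [-1.24, 4.39], [0.2, 2.65], [-2.68, 2.68]. Speed limits (rad/s): [2.57, 2.57, 3.01, 3.14, 3.14, 3.14].

INTERFACE

Orientations are given as [roll, pitch, yaw] about the fixed x, y, z axes, in that order (R = Rz(yaw) Ry(pitch) Rx(roll)).
In Python, from cell import ctrl gives the robot as it stands.
- The arm moves only by the tool play_rows, never from a script. Its argument "increments" is a list of rows, each a list of 3 entries, a list of its own where there are three numbers: the shift along the tool's x, y, z scaled (see below), then the turn, a rotation vector about the tool's x, y, z scaled (see below), then the closure, from 0 (fully open) to 1 (shut). In form: [[[x, y, z], [rx, ry, rz], fingers], ...]. A call has 1 to 12 rows; each row shifts and turns the commanded pose from where the row before left it, along the tool's axes as they then stand; what a row does not reach is not made up. The controller multiplies each number of a shift by 0.3 m and each number of a turn by 90 degrees. A row lasts 1/12 s, in which the tool goes at most 41.7 mm and 7.16 degrees, less where a joint would pass 70% of its speed; a pose out of reach is approached as far as the arm can. A call with a number of a shift or a turn outside -1 to 1 is refused whole. A call with a gripper value outside its range is refused whole. The fingers move at their own pace and stop on an object; "squeeze" is the grip in N (left out, the last holds). Time passes only in rows, so rows that do not move let the fingers close. It gives the time, the measured TCP pose, the force, the opening and the grip force at its end, in the units of the state.
- ctrl.state(): the state, without advancing time (a new reading comes with each control period).
- ctrl.read_camera(name): name is "scene" or "top"; returns the picture (420x560x3 uint8, red, green, blue); there is no depth.
- ctrl.camera_params(name): a dict with "mtx" (3x3 intrinsics, pixels), "rvec" (rotation vector, rad) and "tvec" (3), from world to camera coordinates, as OpenCV has them. Camera axes: x right, y down, z forward; pixel columns grow to the right and rows downward; lengths in m; the calibration is good to about 2 mm. A picture is of the moment at which its call begins. camera_params takes no time and is no camera call.
- ctrl.finish_job(): hands the job in; it is judged then, once.
The state is a dict: "time": time; "joints": joint angles; "joint_velocities": joint speeds; "tau": joint torques, N m; "tool_pos": TCP position; "tcp_rot": TCP orientation; "wrist_force": force on the tool from outside, world axes, zero at the start; "ft_torque": the same for the moment, N m; "gripper_width": finger opening in m; "grasp_force": force on a finger pad.
Only numpy, scipy, OpenCV 4.12 (cv2) and the standard library are available. Lean on these libraries where they do the work, as an engineer would, in place of code of your own. Each camera call takes 0.05 s, during which the arm holds its last target. There are 200 camera calls.

## Working session

There is one attempt and no reset: what is moved stays moved. The work goes in short steps, Python scripts to look and compute and a tool call to move; the robot and the scene stay as the last step left them, time stands still between calls to the robot, and variables do not carry over. Pictures are saved under pics/ and viewed, at most 10 in all, crops included, and the job is handed in when it is done.

Besides the shell and the picture viewer there is one more tool, called as a command line: name --argument value ..., lists and objects as JSON in quotes. play_rows: Moves the arm, as the interface text tells. Its arguments: {"type":"object","properties":{"increments":{"type":"array","items":{"type":"array"}},"squeeze":{"type":"number"}},"required":["increments"]}

```bash
mkdir -p pics; python3 - <<'E'
from cell import ctrl
import cv2
for n in("scene","top"):
    im=ctrl.read_camera(n); cv2.imwrite(f"pics/{n}0.png",im[:,:,::-1])
    p=ctrl.camera_params(n); print(n,p)
print(ctrl.state(),ctrl.tip_reach)
E
```

```text
scene {'mtx': array([[492.6324337 ,   0.        , 271.29113488],
       [  0.        , 492.6324337 , 203.30136205],
       [  0.        ,   0.        ,   1.        ]]), 'rvec': array([ 1.26717302,  2.04064546, -1.11847909]), 'tvec': array([ 0.32562028, -0.17062991,  1.88923267])}
top {'mtx': array([[424.47549681,   0.        , 275.89622875],
       [  0.        , 424.47549681, 204.07620862],
       [  0.        ,   0.        ,   1.        ]]), 'rvec': array([ 2.11567641, -2.16997485,  0.15486233]), 'tvec': array([-0.04057244,  0.53456911,  1.08937126])}
{'time': 0.1, 'joints': array([-1.29412409e+00,  2.21157851e-01,  1.52749943e+00, -1.46894213e-05,
        1.39467051e+00, -1.26080754e-01]), 'joint_velocities': array([-1.29746958e-04, -7.13149557e-04, -1.63869446e-03, -2.59993241e-04,
        9.46669004e-05,  1.09649719e-04]), 'tau': array([ 5.56938994e-04, -4.98247218e+01, -3.90544832e+01, -6.94907683e-06,
        5.69619078e-03,  2.09788965e-05]), 'tool_pos': array([ 0.24483399, -0.57449774,  0.24730059]), 'tcp_rot': array([-3.13986947e+00, -2.03845438e-04,  4.02755403e-01]), 'wrist_force': array([-0.71703178,  0.47975745,  0.47795245]), 'ft_torque': array([ 0.02064697, -0.0168235 ,  0.03051062]), 'grasp_force': 0.0, 'gripper_width': 0.0854572428946347} 0.017
```

View pics/scene0.png

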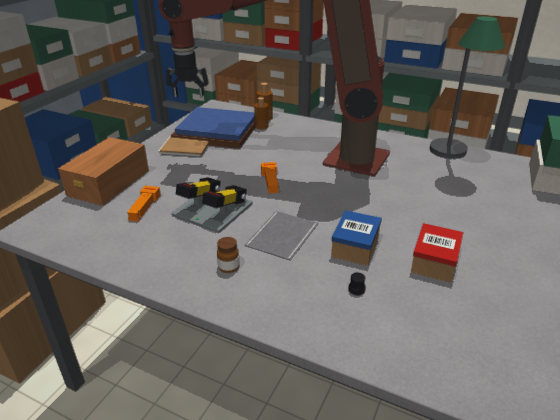

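View pics/top0.png

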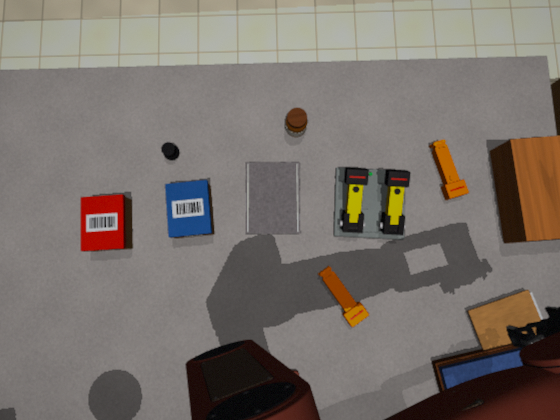

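The scene view shows the dock near (212,205), the mat near (282,234), and the blue box near (357,232). The top view shows the scanners near (355,200) and (395,203) with noses up in the image (+x), the mat near (273,198), and the blue label near (188,208).

```bash
python3 - <<'E'
import cv2,numpy as np
a=cv2.imread("pics/scene0.png")[165:235,165:260]; b=cv2.imread("pics/top0.png")[155:245,325:415]
a=cv2.resize(a,None,fx=4.2,fy=4.2,interpolation=cv2.INTER_CUBIC);b=cv2.resize(b,None,fx=4.2,fy=4.2,interpolation=cv2.INTER_CUBIC)
h=max(a.shape[0],b.shape[0]);o=np.zeros((h,800,3),np.uint8);o[:a.shape[0],:a.shape[1]]=a;o[:b.shape[0],410:410+b.shape[1]]=b
o=np.clip(o*1.6,0,255).astype(np.uint8)
cv2.imwrite("pics/crop.png",o)
E
cat > h.py <<'E'
from cell import ctrl
import cv2,numpy as np
def P(n):
    p=ctrl.camera_params(n);R=cv2.Rodrigues(np.array(p["rvec"]))[0];return p["mtx"],R,np.array(p["tvec"]).ravel()
def plane(n,uv,z):
    K,R,t=P(n);d=R.T@np.linalg.inv(K)@np.array([uv[0],uv[1],1.]);c=-R.T@t;return c+d*(z-c[2])/d[2]
def tri(us,ut):
    M=[]
    for n in("scene","top"):
        K,R,t=P(n);M.append(K@np.c_[R,t])
    X=cv2.triangulatePoints(M[0],M[1],np.array(us,float).reshape(2,1),np.array(ut,float).reshape(2,1)).ravel();return X[:3]/X[3]
def proj(n,X):
    K,R,t=P(n);q=K@(R@np.array(X)+t);return q[:2]/q[2]
def mask(im,lo,hi): return cv2.inRange(cv2.cvtColor(im,cv2.COLOR_BGR2HSV),lo,hi)
def blobs(m,amin=40):
    n,l,s,c=cv2.connectedComponentsWithStats(m)
    return [(s[i].tolist(),c[i].round(2).tolist(),cv2.minAreaRect(np.argwhere(l==i)[:,::-1].astype(np.float32))) for i in range(1,n) if s[i][4]>=amin]
E
python3 - <<'E'
from h import *
for n in("scene","top"):
    im=cv2.imread(f"pics/{n}0.png")
    for k,lo,hi in(("yel",(22,150,80),(35,255,255)),("blue",(105,120,60),(125,255,255)),("white",(0,0,170),(180,50,255)),("redwin",(0,150,90),(6,255,255))):
        for b in blobs(mask(im,lo,hi),12):
            u,v=b[1]
            if 100<v<300 and (n=="scene" and 160<u<480 or n=="top" and 60<u<420): print(n,k,b)
print([(-P(n)[1].T@P(n)[2]).round(3) for n in("scene","top")])
E
```

```text
scene yel ([193, 181, 17, 15, 156], [202.24, 186.67], ((202.1509552001953, 187.02828979492188), (12.774530410766602, 15.384381294250488), 74.05460357666016))
scene yel ([216, 189, 20, 16, 174], [228.44, 195.14], ((226.74530029296875, 195.85848999023438), (14.148136138916016, 18.54367446899414), 74.05460357666016))
scene blue ([175, 107, 79, 32, 1670], [215.21, 122.47], ((213.99009704589844, 122.59901428222656), (76.31935119628906, 27.861042022705078), 5.710593223571777))
scene blue ([168, 108, 21, 16, 179], [175.48, 113.94], ((175.5146942138672, 111.6911849975586), (14.062882423400879, 21.09432601928711), 59.03623962402344))
scene blue ([332, 211, 49, 38, 964], [356.29, 230.4], ((355.8235778808594, 228.70590209960938), (42.6862678527832, 33.469913482666016), 14.03624439239502))
scene white ([342, 220, 31, 14, 165], [358.0, 226.62], ((356.85882568359375, 226.13526916503906), (29.502546310424805, 9.219545364379883), 12.528807640075684))
scene white ([423, 234, 33, 15, 179], [439.75, 240.98], ((438.8352966308594, 240.7411651611328), (31.23798942565918, 9.328010559082031), 12.52880764007
[... 583 characters left out ...]
2770996094, 42.93451690673828), 85.2363510131836))
top white ([172, 199, 31, 19, 195], [185.79, 208.05], ((187.2945556640625, 207.88746643066406), (16.199737548828125, 30.66688346862793), 85.03025817871094))
top white ([86, 213, 31, 19, 210], [100.63, 222.54], ((101.04206085205078, 222.13055419921875), (16.762788772583008, 31.06437110900879), 86.18592071533203))
top redwin ([349, 176, 17, 3, 38], [357.42, 176.71], ((357.0, 177.0), (16.0, 2.0), 0.0))
top redwin ([391, 178, 16, 3, 36], [399.06, 178.72], ((398.5, 179.0), (2.0, 15.0), 90.0))
top redwin ([81, 194, 43, 57, 1754], [102.16, 222.67], ((102.0, 222.0), (56.0, 42.0), 90.0))
[array([1.636, 0.478, 0.894]), array([ 0.367, -0.056,  1.156])]
```

View pics/crop.png

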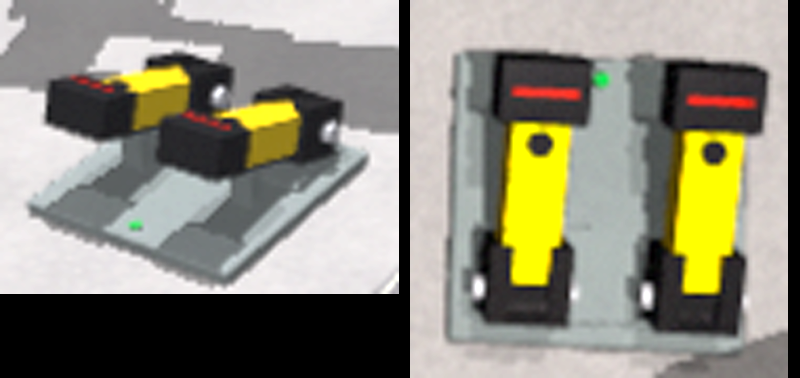

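The crop shows each scanner with a red strip on top of its nose, and sleeves with white buttons at the sides. The base corners are clear in both views.

```bash
python3 - <<'E'
from h import *
S=lambda x,y:(165+x/4.2-.4,165+y/4.2-.4); T=lambda x,y:(325+(x-410)/4.2-.4,155+y/4.2-.4)
r=lambda a:np.round(a,4)
L=lambda s,t:print(r(tri(s,t)))
# red strips via mask
for n,box in(("scene",(165,165,260,235)),("top",(325,155,415,245))):
    im=cv2.imread(f"pics/{n}0.png");x0,y0,x1,y1=box
    m=mask(im,(0,130,60),(8,255,255))|mask(im,(172,130,60),(180,255,255))
    k=np.zeros_like(m);k[y0:y1,x0:x1]=m[y0:y1,x0:x1]
    B=blobs(cv2.dilate(k,np.ones((3,3))),10)
    print(n,[b[:2] for b in B])
    if n=="scene": sB=sorted(B,key=lambda b:b[1][0])
    else: tB=sorted(B,key=lambda b:-b[1][0])
print("strip R,L");[L(a[1],b[1]) for a,b in zip(sB,tB)]
print("nose/yellow edge mid top? R L")
L(S(133,93),T(712,130));L(S(246,117),T(540,122))
print("nose rear top corner: robot left(+y) side  R,L")
print("base corners plane .012")
for q in((456,52),(448,342),(740,348)):print("top",r(plane("top",T(*q),.012)))
for q in((30,210),(228,278),(368,152)):print("scene",r(plane("scene",S(*q),.012)))
im=cv2.imread("pics/top0.png")
for k in((354.1,202.5),(395.1,204.2)): print("yelcent top z.07,.08",r(plane("top",k,.07)),r(plane("top",k,.08)))
print("axis from top yellow (moments)")
m=mask(im,(22,150,80),(35,255,255))
for x0,x1 in((340,372),(380,412)):
    k=np.zeros_like(m);k[180:230,x0:x1]=m[180:230,x0:x1]
    mid=[(np.mean(np.where(k[v])[0]),v) for v in range(186,226) if k[v].sum()>255*6]
    p=np.polyfit([a[1] for a in mid],[a[0] for a in mid],1);print(p, [r(plane("top",(np.polyval(p,v),v),z)) for v,z in((190,.085),(222,.055))])
print("label"); L((357.2,226.5),(187.4,208))
print(r(plane("top",(187.4,208),.076)),r(plane("scene",(357,226.4),.076)))
b=[b for b in blobs(mask(im,(105,120,60),(125,255,255)),1000) if b[1][1]<250 and b[1][0]<220][0]
c=cv2.boxPoints(b[2]);print("box lid",[r(plane("top",q,.075)) for q in c])
# mat lines
g=cv2.cvtColor(im,cv2.COLOR_BGR2GRAY)[155:242,240:307]
print("matrow",g[40].tolist());print("matcol",g[:,33].tolist())
E
```

```text
scene [([181, 182, 12, 6, 46], [186.41, 184.54]), ([207, 190, 14, 7, 59], [213.25, 193.07])]
top [([348, 174, 19, 6, 91], [357.16, 176.64]), ([390, 176, 19, 6, 92], [398.98, 178.71])]
strip R,L
[ 0.5805 -0.3666  0.1057]
[ 0.5885 -0.2618  0.1067]
nose/yellow edge mid top? R L
[ 0.5607 -0.3536  0.0926]
[ 0.567  -0.2487  0.1021]
nose rear top corner: robot left(+y) side  R,L
base corners plane .012
top [ 0.6366 -0.2211  0.012 ]
top [ 0.4465 -0.2073  0.012 ]
top [ 0.4379 -0.3939  0.012 ]
scene [ 0.6298 -0.4017  0.012 ]
scene [ 0.639  -0.2195  0.012 ]
scene [ 0.4484 -0.2087  0.012 ]
yelcent top z.07,.08 [ 0.5277 -0.2564  0.07  ] [ 0.5263 -0.2545  0.08  ]
yelcent top z.07,.08 [ 0.5206 -0.3619  0.07  ] [ 0.5192 -0.3591  0.08  ]
axis from top yellow (moments)
[-6.85613844e-02  3.68055182e+02] [array([ 0.5578, -0.2577,  0.085 ]), array([ 0.4787, -0.2532,  0.055 ])]
[-7.22702736e-02  4.09863969e+02] [array([ 0.5551, -0.3627,  0.085 ]), array([ 0.476 , -0.3597,  0.055 ])]
label
[0.5238 0.1735 0.0753]
[0.5236 0.1736 0.076 ] [0.5246 0.1729 0.076 ]
box lid [array([0.5909, 0.2348, 0.075 ]), array([0.5975, 0.1236, 0.075 ]), array([0.4568, 0.1123, 0.075 ]), array([0.4504, 0.2214, 0.075 ])]
matrow [125, 126, 129, 129, 130, 126, 108, 156, 147, 105, 95, 95, 97, 93, 94, 98, 98, 98, 100, 102, 102, 102, 100, 97, 96, 96, 99, 99, 98, 101, 101, 98, 97, 98, 99, 98, 98, 99, 99, 98, 100, 100, 103, 101, 99, 100, 98, 99, 98, 98, 95, 96, 96, 96, 96, 98, 126, 155, 128, 108, 126, 131, 131, 133, 132, 131, 131]
matcol [134, 135, 136, 133, 130, 131, 123, 106, 99, 98, 99, 98, 97, 99, 98, 97, 98, 97, 101, 100, 99, 99, 98, 97, 99, 103, 103, 99, 100, 103, 100, 101, 99, 98, 99, 99, 97, 96, 97, 99, 98, 98, 96, 93, 93, 95, 97, 99, 98, 100, 100, 99, 99, 97, 97, 97, 98, 99, 101, 102, 99, 98, 97, 98, 101, 104, 101, 99, 101, 103, 102, 101, 101, 98, 100, 99, 98, 95, 94, 112, 129, 105, 81, 81, 81, 81, 80]
```

```bash
cat >> h.py <<'E'
from scipy.spatial.transform import Rotation as Ro
def tcp_of(o,yaw,pitch,up=.023):
    "TCP pose for scanner origin o, scanner yaw, nose-up angle pitch"
    R=Ro.from_euler('xyz',[np.pi,-pitch,yaw]); return np.array(o)-up*R.as_matrix()[:,2],R
def go(p,R):
    s=ctrl.state();R0=Ro.from_euler('xyz',s["tcp_rot"])
    w=(R0.inv()*R).as_rotvec()
    print("t",round(s["time"],2),"dp",np.round(p-s["tool_pos"],4))
    print("turn scaled",np.round(w/(np.pi/2),4),"shift after turn",np.round(R.inv().apply(p-s["tool_pos"])/.3,4),"before",np.round(R0.inv().apply(p-s["tool_pos"])/.3,4))
OR=np.array([.5365,-.363,.0515]);OL=np.array([.544,-.258,.0515]);YD=-.072;SL=np.radians(20)
LAB=np.array([.5240,.1735,.076]);YB=.087
E
python3 - <<'E'
from h import *
for q in((246.3,198),(299,198),(272.8,161.7),(272.8,234.5)):print(plane("top",q,.004).round(4))
print("matc",plane("top",(272.8,198),.004).round(4))
p,R=tcp_of(OR,YD,SL);z=R.as_matrix()[:,2];print(p)
go(p-.1*z,R)
for P_ in (OR,OL):
  for d in ((.06,.036),):print(proj("scene",P_+[.0441,-.003,.0543]),proj("top",P_+[.0441,-.003,.0543]))
E
```

```text
[0.5576 0.0269 0.004 ]
[ 0.5539 -0.118   0.004 ]
[ 0.6582 -0.0484  0.004 ]
[ 0.4554 -0.0436  0.004 ]
matc [ 0.5558 -0.046   0.004 ]
[ 0.52865392 -0.3624341   0.07311293]
t 0.1 dp [ 0.2497  0.2145 -0.0802]
turn scaled [-0.0538  0.2181  0.2989] shift after turn [ 0.6403 -0.7731  0.5176] before [ 1.046  -0.3312  0.2682]
[186.6993647  184.60673659] [399.01921473 178.51654754]
[213.85282095 193.36366236] [357.19319368 176.66729474]
```

play_rows --increments '[[[0,0,0],[-0.0054,0.0218,0.0299],0],[[0,0,0],[-0.0054,0.0218,0.0299],0],[[0,0,0],[-0.0054,0.0218,0.0299],0],[[0,0,0],[-0.0054,0.0218,0.0299],0],[[0,0,0],[-0.0054,0.0218,0.0299],0],[[0,0,0],[-0.0054,0.0218,0.0299],0],[[0,0,0],[-0.0054,0.0218,0.0299],0],[[0,0,0],[-0.0054,0.0218,0.0299],0],[[0,0,0],[-0.0054,0.0218,0.0299],0],[[0,0,0],[-0.0054,0.0218,0.0299],0]]' --squeeze 20

```text
time: 0.93
tool_pos: [0.2448, -0.5748, 0.2478]
tcp_rot: [3.141, -0.351, -0.074]
wrist_force: [-0.3, -0.2, 0.1]
gripper_width: 0.0851
grasp_force: 0.0
```

play_rows --increments '[[[0.064,-0.0773,0.05],[0,0,0],0],[[0.064,-0.0773,0.05],[0,0,0],0],[[0.064,-0.0773,0.05],[0,0,0],0],[[0.064,-0.0773,0.05],[0,0,0],0],[[0.064,-0.0773,0.05],[0,0,0],0],[[0.064,-0.0773,0.05],[0,0,0],0],[[0.064,-0.0773,0.05],[0,0,0],0],[[0.064,-0.0773,0.05],[0,0,0],0],[[0.064,-0.0773,0.05],[0,0,0],0],[[0.064,-0.0773,0.05],[0,0,0],0],[[0,0,0],[0,0,0],0],[[0,0,0],[0,0,0],0]]'

```text
time: 1.93
tool_pos: [0.4934, -0.3584, 0.1715]
tcp_rot: [3.141, -0.348, -0.068]
wrist_force: [-0.0, 0.7, 0.2]
gripper_width: 0.0854
grasp_force: 0.0
```

```bash
python3 - <<'E'
from h import *
p,R=tcp_of(OR,YD,SL);go(p,R);print(ctrl.state()["wrist_force"])
E
```

```text
t 1.93 dp [ 0.0353 -0.004  -0.0984]
turn scaled [-0.0005  0.0008  0.0023] shift after turn [-0.001   0.0049  0.3485] before [-0.0006  0.0052  0.3485]
[-0.01158848  0.65760282  0.21378327]
```

play_rows --increments '[[[0,0.005,0.04],[0,0,0.0023],0],[[0,0,0.04],[0,0,0],0],[[0,0,0.04],[0,0,0],0],[[0,0,0.04],[0,0,0],0],[[0,0,0.04],[0,0,0],0],[[0,0,0.04],[0,0,0],0],[[0,0,0.04],[0,0,0],0],[[0,0,0.03],[0,0,0],0],[[0,0,0.02],[0,0,0],0],[[0,0,0.0085],[0,0,0],0],[[0,0,0],[0,0,0],0]]'

```text
time: 2.85
tool_pos: [0.5274, -0.3644, 0.0765]
tcp_rot: [-3.142, -0.349, -0.075]
wrist_force: [-0.0, 0.0, 0.9]
gripper_width: 0.0856
grasp_force: 0.0
```

```bash
python3 - <<'E'
from h import *
p,R=tcp_of(OR,YD,SL);go(p,R);print(ctrl.state()["wrist_force"])
a=ctrl.read_camera("scene")[145:225,150:250,::-1]; b=ctrl.read_camera("top")[145:245,320:420,::-1]
a=cv2.resize(a,None,fx=4,fy=4,interpolation=cv2.INTER_CUBIC);b=cv2.resize(b,None,fx=4,fy=4,interpolation=cv2.INTER_CUBIC)
o=np.zeros((400,800,3),np.uint8);o[:320,:400]=a;o[:,400:]=b
cv2.imwrite("pics/g1.png",np.clip(o*1.6,0,255).astype(np.uint8))
E
```

```text
t 2.85 dp [ 0.0013  0.0019 -0.0034]
turn scaled [ 0.0007  0.0002 -0.0019] shift after turn [-0.0004 -0.0068  0.0119] before [-0.0004 -0.0068  0.0119]
[-0.01760257  0.03700022  0.85261102]
```

View pics/g1.png

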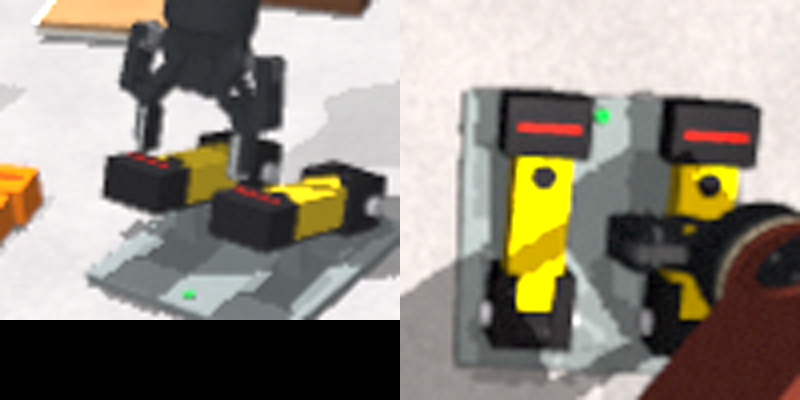

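The fingers straddle the right scanner's handle cleanly, between the sleeve and the nose. I'll close gently.

play_rows --increments '[[[0,-0.003,0.006],[0,0,0],0.1],[[0,0,0],[0,0,0],0.3],[[0,0,0],[0,0,0],0.4],[[0,0,0],[0,0,0],0.5],[[0,0,0],[0,0,0],0.6],[[0,0,0],[0,0,0],1],[[0,0,0],[0,0,0],1],[[0,0,0],[0,0,0],1]]' --squeeze 20

```text
time: 3.62
tool_pos: [0.5283, -0.3635, 0.0761]
tcp_rot: [-3.142, -0.35, -0.075]
wrist_force: [-2.5, 3.7, 5.4]
gripper_width: 0.0359
grasp_force: 20.2
```

play_rows --increments '[[[0,0,0],[0,0,0],1],[[0,0,0],[0,0,0],1],[[0,0,0],[0,0,0],1]]' --squeeze 55

```text
time: 3.87
tool_pos: [0.5282, -0.3635, 0.0762]
tcp_rot: [3.142, -0.35, -0.075]
wrist_force: [-2.5, 4.5, 7.6]
gripper_width: 0.0348
grasp_force: 54.6
```

play_rows --increments '[[[0.003,0,0],[0,0,0],1],[[0,0,0],[0,0,0],1]]'

```text
time: 4.03
tool_pos: [0.5283, -0.3636, 0.0762]
tcp_rot: [-3.141, -0.348, -0.075]
wrist_force: [-6.7, 3.7, 8.9]
gripper_width: 0.035
grasp_force: 55.2
```

play_rows --increments '[[[0.003,0,0],[0,0,0],1],[[0,0,0],[0,0,0],1]]'

```text
time: 4.2
tool_pos: [0.5283, -0.3636, 0.0762]
tcp_rot: [-3.141, -0.347, -0.075]
wrist_force: [-12.4, 4.4, 12.4]
gripper_width: 0.0348
grasp_force: 55.7
```

play_rows --increments '[[[0.003,0,0],[0,0,0],1],[[0,0,0],[0,0,0],1]]'

```text
time: 4.37
tool_pos: [0.5284, -0.3635, 0.0762]
tcp_rot: [-3.141, -0.345, -0.075]
wrist_force: [-16.5, 5.2, 14.1]
gripper_width: 0.0348
grasp_force: 56.1
```

play_rows --increments '[[[0.003,0,0],[0,0,0],1],[[0,0,0],[0,0,0],1]]'

```text
time: 4.53
tool_pos: [0.5284, -0.3636, 0.0763]
tcp_rot: [-3.14, -0.344, -0.075]
wrist_force: [-21.6, 6.0, 15.5]
gripper_width: 0.0347
grasp_force: 56.5
```

play_rows --increments '[[[0.003,0,0],[0,0,0],1],[[0,0,0],[0,0,0],1]]'

```text
time: 4.7
tool_pos: [0.5285, -0.3636, 0.0763]
tcp_rot: [-3.14, -0.342, -0.074]
wrist_force: [-26.4, 5.3, 17.8]
gripper_width: 0.0347
grasp_force: 56.9
```

play_rows --increments '[[[0.003,0,0],[0,0,0],1],[[0,0,0],[0,0,0],1]]'

```text
time: 4.87
tool_pos: [0.5285, -0.3636, 0.0763]
tcp_rot: [-3.139, -0.341, -0.074]
wrist_force: [-29.7, 5.8, 19.9]
gripper_width: 0.035
grasp_force: 57.4
```

play_rows --increments '[[[0.003,0,0],[0,0,0],1],[[0,0,0],[0,0,0],1]]'

```text
time: 5.03
tool_pos: [0.5286, -0.3636, 0.0763]
tcp_rot: [-3.139, -0.339, -0.074]
wrist_force: [-34.5, 5.8, 22.3]
gripper_width: 0.0349
grasp_force: 57.8
```

play_rows --increments '[[[0,0,-0.004],[0,0,0],1],[[0,0,0],[0,0,0],1]]'

```text
time: 5.2
tool_pos: [0.5289, -0.3635, 0.0765]
tcp_rot: [-3.14, -0.341, -0.075]
wrist_force: [-23.4, 2.5, 10.7]
gripper_width: 0.0348
grasp_force: 56.0
```

play_rows --increments '[[[0,0,-0.004],[0,0,0],1],[[0,0,0],[0,0,0],1]]'

```text
time: 5.37
tool_pos: [0.529, -0.3629, 0.0767]
tcp_rot: [-3.139, -0.341, -0.075]
wrist_force: [-14.3, 1.1, 0.1]
gripper_width: 0.0351
grasp_force: 56.2
```

```bash
python3 - <<'E'
from h import *
s=ctrl.state();R=Ro.from_euler('xyz',s["tcp_rot"]).inv();print("tool axes F",R.apply(s["wrist_force"]),"M",R.apply(s["ft_torque"]),s["tool_pos"],s["tcp_rot"])
E
```

```text
tool axes F [-13.48653747  -0.05620388  -4.92562582] M [-0.09832012 -2.31503943 -0.05866955] [ 0.5289996  -0.36290594  0.07665103] [-3.1388662  -0.34119021 -0.07533171]
```

play_rows --increments '[[[0.003,0,-0.001],[0,0,0],1],[[0,0,0],[0,0,0],1]]'

```text
time: 5.53
tool_pos: [0.5297, -0.3629, 0.0769]
tcp_rot: [-3.139, -0.341, -0.075]
wrist_force: [-13.1, 0.6, -1.1]
gripper_width: 0.0347
grasp_force: 55.8
```

play_rows --increments '[[[0.003,0,-0.001],[0,0,0],1],[[0,0,0],[0,0,0],1]]'

```text
time: 5.7
tool_pos: [0.5303, -0.3628, 0.0771]
tcp_rot: [-3.138, -0.34, -0.075]
wrist_force: [-13.3, 0.2, -2.6]
gripper_width: 0.0345
grasp_force: 55.6
```

play_rows --increments '[[[0.003,0,-0.001],[0,0,0],1],[[0,0,0],[0,0,0],1]]'

```text
time: 5.87
tool_pos: [0.5303, -0.3628, 0.0772]
tcp_rot: [-3.138, -0.339, -0.075]
wrist_force: [-16.2, -0.8, -3.5]
gripper_width: 0.0348
grasp_force: 55.6
```

play_rows --increments '[[[0.003,0,0],[0,0,0],1],[[0,0,0],[0,0,0],1]]'

```text
time: 6.03
tool_pos: [0.5304, -0.3628, 0.0772]
tcp_rot: [-3.138, -0.337, -0.075]
wrist_force: [-21.8, -0.1, -0.8]
gripper_width: 0.0348
grasp_force: 56.1
```

play_rows --increments '[[[0.003,0,0],[0,0,0],1],[[0,0,0],[0,0,0],1]]'

```text
time: 6.2
tool_pos: [0.5304, -0.3628, 0.0771]
tcp_rot: [-3.137, -0.336, -0.075]
wrist_force: [-25.2, 0.8, 1.2]
gripper_width: 0.0348
grasp_force: 56.6
```

play_rows --increments '[[[0.003,0,0],[0,0,0],1],[[0,0,0],[0,0,0],1]]'

```text
time: 6.37
tool_pos: [0.5304, -0.3628, 0.0771]
tcp_rot: [-3.137, -0.334, -0.075]
wrist_force: [-28.9, -0.4, 2.6]
gripper_width: 0.0351
grasp_force: 57.0
```

The right scanner slid 2 mm, then stopped hard at about 26 N, so it's the locked one. I'll relax the pull, open, back off and go to the left scanner.

play_rows --increments '[[[-0.012,0,0],[0,0,0],1],[[-0.012,0,0],[0,0,0],1],[[-0.01,0,0],[0,0,0],1],[[0,0,0],[0,0,0],1]]' --squeeze 20

```text
time: 6.7
tool_pos: [0.5276, -0.3632, 0.0782]
tcp_rot: [-3.141, -0.348, -0.076]
wrist_force: [-2.0, 1.1, -6.6]
gripper_width: 0.035
grasp_force: 54.8
```

play_rows --increments '[[[0,0,0],[0,0,0],0.6],[[0,0,0],[0,0,0],0.3],[[0,0,0],[0,0,0],0],[[0,0,0],[0,0,0],0],[[0,0,0],[0,0,0],0],[[0,0,-0.02],[0,0,0],0],[[0,0,-0.04],[0,0,0],0],[[0,0,-0.06],[0,0,0],0],[[0,0,-0.06],[0,0,0],0],[[0,0,-0.06],[0,0,0],0],[[0,0,-0.04],[0,0,0],0],[[0,0,0],[0,0,0],0]]'

```text
time: 7.7
tool_pos: [0.5005, -0.3634, 0.1626]
tcp_rot: [3.136, -0.354, -0.074]
wrist_force: [-0.1, -0.7, 0.7]
gripper_width: 0.0854
grasp_force: 0.0
```

```bash
python3 - <<'E'
from h import *
p,R=tcp_of(OL,YD,SL);go(p-.08*R.as_matrix()[:,2],R);print(ctrl.state()["wrist_force"])
im=ctrl.read_camera("top")[:,:,::-1]
B=blobs(cv2.dilate(mask(im,(0,130,60),(8,255,255)),np.ones((3,3))),30)
print([b[:2] for b in B if 330<b[1][0]<420])
E
```

```text
t 7.7 dp [ 0.0084  0.108  -0.0143]
turn scaled [ 0.0041 -0.0032 -0.0013] shift after turn [-0.0144 -0.3609  0.0455] before [-0.0154 -0.3612  0.0431]
[-0.09498114 -0.72311653  0.65931997]
[([348, 174, 19, 6, 90], [357.12, 176.66]), ([390, 176, 19, 6, 91], [398.77, 178.41]), ([271, 206, 235, 214, 17504], [396.75, 336.77])]
```

play_rows --increments '[[[-0.0024,-0.06,0],[0.0041,-0.0032,-0.0013],0],[[-0.0024,-0.06,0],[0,0,0],0],[[-0.0024,-0.06,0],[0,0,0],0],[[-0.0024,-0.06,0],[0,0,0],0],[[-0.0024,-0.06,0],[0,0,0],0],[[-0.0024,-0.061,0],[0,0,0],0],[[0,0,0.04],[0,0,0],0],[[0,0,0.04],[0,0,0],0],[[0,0,0],[0,0,0],0],[[0,0,0],[0,0,0],0]]'

```text
time: 8.58
tool_pos: [0.5107, -0.2526, 0.1325]
tcp_rot: [-3.134, -0.341, -0.073]
wrist_force: [0.0, 0.1, 0.8]
gripper_width: 0.0855
grasp_force: 0.0
```

```bash
python3 - <<'E'
from h import *
p,R=tcp_of(OL,YD,SL,.026);go(p,R);print(ctrl.state()["wrist_force"])
E
```

```text
t 8.58 dp [ 0.0244 -0.0048 -0.0565]
turn scaled [-0.0045  0.0049 -0.0007] shift after turn [0.0128 0.0101 0.2052] before [0.0144 0.0115 0.205 ]
[0.01241645 0.09078828 0.79124206]
```

play_rows --increments '[[[0.0128,0.01,0.02],[-0.0045,0.0049,0],0],[[0,0,0.04],[0,0,0],0],[[0,0,0.04],[0,0,0],0],[[0,0,0.04],[0,0,0],0],[[0,0,0.03],[0,0,0],0],[[0,0,0.02],[0,0,0],0],[[0,0,0.015],[0,0,0],0],[[0,0,0],[0,0,0],0],[[0,0,0],[0,0,0],0]]'

```text
time: 9.33
tool_pos: [0.5361, -0.2588, 0.0781]
tcp_rot: [3.14, -0.352, -0.073]
wrist_force: [0.2, 0.3, 0.1]
gripper_width: 0.0854
grasp_force: 0.0
```

```bash
python3 - <<'E'
from h import *
p,R=tcp_of(OL,YD,SL,.026);go(p,R);print(ctrl.state()["wrist_force"])
E
```

```text
t 9.33 dp [-0.001   0.0014 -0.0021]
turn scaled [ 0.0016 -0.002  -0.0007] shift after turn [-0.0058 -0.0046  0.0055] before [-0.0058 -0.0046  0.0055]
[0.19077377 0.27092641 0.07278013]
```

play_rows --increments '[[[0,-0.003,0.002],[0,0,0],0.1],[[0,0,0],[0,0,0],0.3],[[0,0,0],[0,0,0],0.4],[[0,0,0],[0,0,0],0.5],[[0,0,0],[0,0,0],0.6],[[0,0,0],[0,0,0],1],[[0,0,0],[0,0,0],1],[[0,0,0],[0,0,0],1]]' --squeeze 20

```text
time: 10.0
tool_pos: [0.5364, -0.2578, 0.0779]
tcp_rot: [3.14, -0.353, -0.073]
wrist_force: [-2.8, 1.5, 5.7]
gripper_width: 0.0352
grasp_force: 20.5
```

play_rows --increments '[[[0,0,0],[0,0,0],1],[[0,0,0],[0,0,0],1],[[0.003,0,0],[0,0,0],1],[[0,0,0],[0,0,0],1]]' --squeeze 55

```text
time: 10.33
tool_pos: [0.5364, -0.2578, 0.0781]
tcp_rot: [3.14, -0.351, -0.073]
wrist_force: [-10.1, 3.2, 9.9]
gripper_width: 0.0351
grasp_force: 55.4
```

play_rows --increments '[[[0.003,0,0],[0,0,0],1],[[0,0,0],[0,0,0],1]]'

```text
time: 10.5
tool_pos: [0.5365, -0.2578, 0.0781]
tcp_rot: [3.14, -0.349, -0.072]
wrist_force: [-15.8, 1.9, 14.2]
gripper_width: 0.0347
grasp_force: 56.0
```

play_rows --increments '[[[0.003,0,0],[0,0,0],1],[[0,0,0],[0,0,0],1]]'

```text
time: 10.67
tool_pos: [0.5365, -0.2578, 0.0781]
tcp_rot: [3.141, -0.347, -0.072]
wrist_force: [-20.5, 2.6, 16.9]
gripper_width: 0.0349
grasp_force: 56.5
```

play_rows --increments '[[[0,0,-0.004],[0,0,0],1],[[0,0,-0.003],[0,0,0],1],[[0,0,0],[0,0,0],1]]'

```text
time: 10.92
tool_pos: [0.5364, -0.2573, 0.0787]
tcp_rot: [3.141, -0.349, -0.073]
wrist_force: [-5.3, -0.6, -5.6]
gripper_width: 0.0352
grasp_force: 55.3
```

play_rows --increments '[[[0.003,0,-0.001],[0,0,0],1],[[0,0,0],[0,0,0],1]]'

```text
time: 11.08
tool_pos: [0.5367, -0.257, 0.0787]
tcp_rot: [3.141, -0.347, -0.072]
wrist_force: [-7.6, -1.0, -5.0]
gripper_width: 0.0346
grasp_force: 55.3
```

play_rows --increments '[[[0.003,0,-0.001],[0,0,0],1],[[0,0,0],[0,0,0],1]]'

```text
time: 11.25
tool_pos: [0.5371, -0.2568, 0.0789]
tcp_rot: [-3.141, -0.346, -0.073]
wrist_force: [-6.8, -0.1, -6.5]
gripper_width: 0.0346
grasp_force: 55.4
```

play_rows --increments '[[[0.003,0,-0.001],[0,0,0],1],[[0,0,0],[0,0,0],1]]'

```text
time: 11.42
tool_pos: [0.5375, -0.2566, 0.0791]
tcp_rot: [-3.141, -0.345, -0.073]
wrist_force: [-8.9, -1.0, -6.4]
gripper_width: 0.0349
grasp_force: 55.3
```

play_rows --increments '[[[0.003,0,-0.001],[0,0,0],1],[[0,0,0],[0,0,0],1]]'

```text
time: 11.58
tool_pos: [0.5381, -0.2566, 0.0795]
tcp_rot: [-3.141, -0.345, -0.073]
wrist_force: [-8.8, -1.2, -6.1]
gripper_width: 0.0347
grasp_force: 55.4
```

play_rows --increments '[[[0.003,0,0],[0,0,0],1],[[0.003,0,0],[0,0,0],1],[[0,0,0],[0,0,0],1]]'

```text
time: 11.83
tool_pos: [0.5407, -0.2572, 0.081]
tcp_rot: [-3.142, -0.347, -0.073]
wrist_force: [-4.9, -0.4, -5.0]
gripper_width: 0.0346
grasp_force: 55.3
```

play_rows --increments '[[[0.003,0,0],[0,0,0],1],[[0.003,0,0],[0,0,0],1],[[0,0,0],[0,0,0],1]]'

```text
time: 12.08
tool_pos: [0.5446, -0.2582, 0.0835]
tcp_rot: [3.14, -0.352, -0.073]
wrist_force: [0.9, 1.0, -6.7]
gripper_width: 0.0347
grasp_force: 55.4
```

play_rows --increments '[[[0.003,0,0],[0,0,0],1],[[0.003,0,0],[0,0,0],1],[[0,0,0],[0,0,0],1]]'

```text
time: 12.33
tool_pos: [0.5467, -0.2584, 0.0847]
tcp_rot: [3.14, -0.353, -0.073]
wrist_force: [3.3, -0.1, -9.3]
gripper_width: 0.0345
grasp_force: 55.6
```

The left one slides freely past the snap. I'll draw it straight out along the slope.

play_rows --increments '[[[0.01,0,0.001],[0,0,0],1],[[0.015,0,0.001],[0,0,0],1],[[0.02,0,0],[0,0,0],1],[[0.02,0,0],[0,0,0],1],[[0.025,0,0],[0,0,0],1],[[0.025,0,0],[0,0,0],1],[[0.03,0,0],[0,0,0],1],[[0.03,0,0],[0,0,0],1],[[0.03,0,0],[0,0,0],1],[[0.03,0,0],[0,0,0],1],[[0.03,0,0],[0,0,0],1],[[0,0,0],[0,0,0],1]]'

```text
time: 13.33
tool_pos: [0.623, -0.2646, 0.1131]
tcp_rot: [3.138, -0.355, -0.072]
wrist_force: [0.6, 0.5, -2.5]
gripper_width: 0.0347
grasp_force: 56.4
```

```bash
python3 - <<'E'
from h import *
s=ctrl.state();print(s["tool_pos"],s["wrist_force"],s["grasp_force"])
o=LAB+[0,0,.07]-.06*np.array([np.cos(YB),np.sin(YB),0])
p,R=tcp_of(o,YB,0,.026);print(p);go(np.r_[s["tool_pos"][:2],.21],R);go(p,R)
a=ctrl.read_camera("scene")[125:225,150:270,::-1]
cv2.imwrite("pics/out.png",np.clip(cv2.resize(a,None,fx=4,fy=4,interpolation=cv2.INTER_CUBIC)*1.5,0,255).astype(np.uint8))
E
```

```text
[ 0.623035   -0.26456991  0.11309036] [ 0.56990069  0.54398557 -2.50014231] 56.35042369365692
[0.46422693 0.16828658 0.172     ]
t 13.33 dp [0.     0.     0.0969]
turn scaled [ 0.0202 -0.2253 -0.1007] shift after turn [ 0.     0.    -0.323] before [ 0.1123  0.0011 -0.3029]
t 13.33 dp [-0.1588  0.4329  0.0589]
turn scaled [ 0.0202 -0.2253 -0.1007] shift after turn [-0.402  -1.4834 -0.1964] before [-0.5244 -1.3995 -0.4088]
```

View pics/out.png

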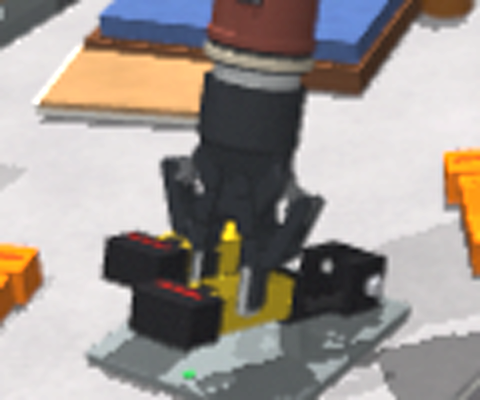

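```bash
python3 - <<'E'
from h import *
d=np.array([np.cos(SL)*np.cos(YD),np.cos(SL)*np.sin(YD),np.sin(SL)])
for k in(0,.05,.07,.092):print(k,proj("scene",np.array([.5885,-.2618,.1067])+k*d),proj("top",np.array([.5885,-.2618,.1067])+k*d))
s=cv2.imread("pics/out.png");B=blobs(cv2.dilate(mask(s,(0,130,60),(8,255,255)),np.ones((9,9))),30);print([(np.array(b[1])/4+[150,125]-.4) for b in B])
im=ctrl.read_camera("top")[:,:,::-1];B=blobs(cv2.dilate(mask(im,(0,130,60),(8,255,255)),np.ones((3,3))),30)
print([b[:2] for b in B if 300<b[1][0]<420])
E
```

```text
0 [213.534774   193.11524072] [357.5677979 176.4284436]
0.05 [203.53603949 195.53503561] [359.18759834 156.57036142]
0.07 [199.36915079 196.54346482] [359.84412223 148.52165059]
0.092 [194.66893423 197.68096477] [360.57207647 139.59723318]
[array([215.075 , 130.9325]), array([186.4225, 184.7475]), array([194.56  , 196.9825])]
[([351, 138, 20, 5, 93], [360.85, 139.89]), ([213, 142, 219, 278, 23243], [327.21, 307.4])]
```

play_rows --increments '[[[0.0056,0,-0.015],[0,0,0],1],[[0.0112,0,-0.03],[0,0,0],1],[[0.0225,0,-0.06],[0,0,0],1],[[0.0225,0,-0.06],[0,0,0],1],[[0.0225,0,-0.06],[0,0,0],1],[[0.0168,0,-0.045],[0,0,0],1],[[0.0112,0,-0.033],[0,0,0],1]]'

```text
time: 14.02
tool_pos: [0.6215, -0.2644, 0.2116]
tcp_rot: [3.138, -0.355, -0.073]
wrist_force: [-0.2, -0.6, -1.7]
gripper_width: 0.0349
grasp_force: 56.4
```

play_rows --increments '[[[0,0,0],[0.002,-0.0225,-0.01],1],[[0,0,0],[0.002,-0.0225,-0.01],1],[[0,0,0],[0.002,-0.0225,-0.01],1],[[0,0,0],[0.002,-0.0225,-0.01],1],[[0,0,0],[0.002,-0.0225,-0.01],1],[[0,0,0],[0.002,-0.0225,-0.01],1],[[0,0,0],[0.002,-0.0225,-0.01],1],[[0,0,0],[0.002,-0.0225,-0.01],1],[[0,0,0],[0.002,-0.0225,-0.01],1],[[0,0,0],[0.002,-0.0225,-0.01],1]]'

```text
time: 14.85
tool_pos: [0.6208, -0.2639, 0.2087]
tcp_rot: [-3.14, 0.004, 0.086]
wrist_force: [0.1, 0.9, -3.3]
gripper_width: 0.035
grasp_force: 56.4
```

play_rows --increments '[[[-0.02,-0.06,0],[0,0,0],1],[[-0.033,-0.12,0],[0,0,0],1],[[-0.035,-0.13,0],[0,0,0],1],[[-0.035,-0.13,0],[0,0,0],1],[[-0.035,-0.13,0],[0,0,0],1],[[-0.035,-0.13,0],[0,0,0],1],[[-0.035,-0.13,0],[0,0,0],1],[[-0.035,-0.13,0],[0,0,0],1],[[-0.035,-0.13,0],[0,0,0],1],[[-0.035,-0.13,0],[0,0,0],1],[[-0.03,-0.12,0],[0,0,0],1],[[-0.03,-0.11,0],[0,0,0],1]]'

```text
time: 15.85
tool_pos: [0.4652, 0.1614, 0.2099]
tcp_rot: [-3.139, 0.001, 0.085]
wrist_force: [0.4, 0.2, -3.3]
gripper_width: 0.0348
grasp_force: 56.4
```

play_rows --increments '[[[-0.014,-0.06,0],[0,0,0],1],[[0,0,0],[0,0,0],1],[[0,0,0],[0,0,0],1]]'

```text
time: 16.1
tool_pos: [0.4602, 0.1779, 0.2097]
tcp_rot: [-3.14, 0.001, 0.088]
wrist_force: [0.7, 0.0, -1.8]
gripper_width: 0.0346
grasp_force: 56.4
```

```bash
python3 - <<'E'
from h import *
o=LAB+[0,0,.07]-.06*np.array([np.cos(YB),np.sin(YB),0])
p,R=tcp_of(o,YB,0,.026);print(ctrl.state()["tool_pos"],ctrl.state()["tcp_rot"]);go(p,R)
for n in("scene","top"):
    im=ctrl.read_camera(n)[:,:,::-1];cv2.imwrite(f"pics/l{n}.png",im)
a=cv2.imread("pics/lscene.png")[120:270,270:420];b=cv2.imread("pics/ltop.png")[130:280,120:270]
cv2.imwrite("pics/lab.png",np.clip(cv2.resize(np.hstack([a,b]),None,fx=2.6,fy=2.6,interpolation=cv2.INTER_CUBIC)*1.4,0,255).astype(np.uint8))
E
```

```text
[0.460197   0.17787569 0.20972708] [-3.14011281e+00  1.32519528e-03  8.78767935e-02]
t 16.1 dp [ 0.004  -0.0096 -0.0377]
turn scaled [-0.0009  0.0008  0.0006] shift after turn [0.0106 0.033  0.1258] before [0.0107 0.0332 0.1257]
```

View pics/lab.png

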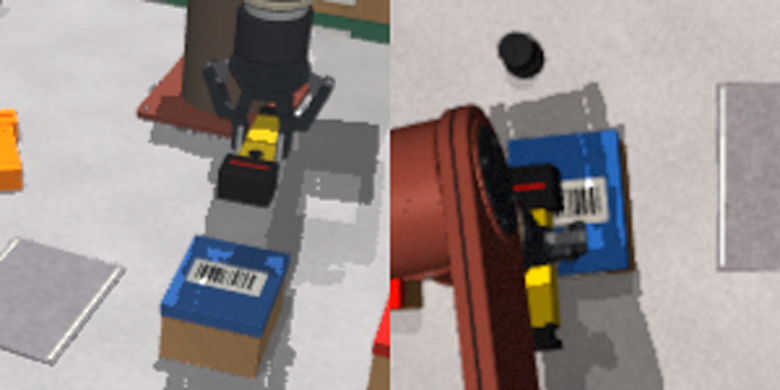

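The scanner hangs level, with its nose over the blue box. I'll check the red strip's position by triangulation after the correcting move.

play_rows --increments '[[[0.005,0.016,0.02],[0,0,0],1],[[0.005,0.017,0.03],[0,0,0],1],[[0,0,0.035],[0,0,0],1],[[0,0,0.025],[0,0,0],1],[[0,0,0.015],[0,0,0],1],[[0,0,0],[0,0,0],1],[[0,0,0],[0,0,0],1]]'

```text
time: 16.78
tool_pos: [0.4641, 0.1674, 0.1712]
tcp_rot: [-3.14, 0.003, 0.085]
wrist_force: [0.5, 0.4, -2.4]
gripper_width: 0.0349
grasp_force: 56.4
```

```bash
python3 - <<'E'
from h import *
o=LAB+[0,0,.07]-.06*np.array([np.cos(YB),np.sin(YB),0])
p,R=tcp_of(o,YB,0,.026);print(ctrl.state()["tool_pos"],ctrl.state()["tcp_rot"]);go(p,R)
c={}
for n,(x0,x1,y0,y1) in(("scene",(300,420,150,260)),("top",(150,230,150,260))):
    im=ctrl.read_camera(n)[:,:,::-1];m=mask(im,(0,150,60),(6,255,255));k=np.zeros_like(m);k[y0:y1,x0:x1]=m[y0:y1,x0:x1]
    B=[b for b in blobs(cv2.dilate(k,np.ones((3,3))),20)];print(n,B,proj(n,LAB+[0,0,.106]));
    B=[b for b in B if b[0][4]<250 and max(b[2][1])<35];c[n]=B[0][1]
X=tri(c["scene"],c["top"]);print("strip",X,X-LAB)
E
```

```text
[0.46408385 0.16741695 0.17121573] [-3.14005545  0.0033257   0.085346  ]
t 16.78 dp [0.0001 0.0009 0.0008]
turn scaled [-0.001   0.0021 -0.0011] shift after turn [ 0.0007 -0.0028 -0.0026] before [ 0.0007 -0.0029 -0.0026]
scene [([352, 193, 17, 5, 59], [359.8, 195.08], ((359.98077392578125, 195.0961456298828), (16.473756790161133, 3.7262067794799805), 11.309932708740234)), ([413, 234, 8, 25, 151], [417.2, 247.77], ((416.5, 246.0), (24.0, 7.0), 90.0))] [360.37743434 194.5316099 ]
top [([149, 174, 26, 87, 1579], [159.98, 215.63], ((161.5, 217.0), (86.0, 25.0), 90.0)), ([178, 200, 10, 5, 46], [182.52, 201.91], ((182.5, 202.0), (4.0, 9.0), 90.0))] [177.796802   201.52707876]
strip [0.52200103 0.16797147 0.17727094] [-0.00199897 -0.00552853  0.10127094]
```

In the scene view the strip is within a pixel of where it should be. I'll hold still for over 2 s.

play_rows --increments '[[[0,0,0],[0,0,0],1],[[0,0,0],[0,0,0],1],[[0,0,0],[0,0,0],1],[[0,0,0],[0,0,0],1],[[0,0,0],[0,0,0],1],[[0,0,0],[0,0,0],1],[[0,0,0],[0,0,0],1],[[0,0,0],[0,0,0],1],[[0,0,0],[0,0,0],1],[[0,0,0],[0,0,0],1],[[0,0,0],[0,0,0],1],[[0,0,0],[0,0,0],1]]'

```text
time: 17.88
tool_pos: [0.4644, 0.1675, 0.1718]
tcp_rot: [-3.14, 0.002, 0.086]
wrist_force: [0.7, 0.1, -3.0]
gripper_width: 0.035
grasp_force: 56.4
```

play_rows --increments '[[[0,0,0],[0,0,0],1],[[0,0,0],[0,0,0],1],[[0,0,0],[0,0,0],1],[[0,0,0],[0,0,0],1],[[0,0,0],[0,0,0],1],[[0,0,0],[0,0,0],1],[[0,0,0],[0,0,0],1],[[0,0,0],[0,0,0],1],[[0,0,0],[0,0,0],1],[[0,0,0],[0,0,0],1],[[0,0,0],[0,0,0],1],[[0,0,0],[0,0,0],1]]'

```text
time: 18.88
tool_pos: [0.4644, 0.1676, 0.1718]
tcp_rot: [-3.14, 0.002, 0.086]
wrist_force: [0.7, 0.3, -3.4]
gripper_width: 0.0347
grasp_force: 56.4
```

```bash
python3 - <<'E'
from h import *
p,R=tcp_of([.5558,-.046,.15],0,0,.026);go(p,R)
E
```

```text
t 18.88 dp [ 0.0914 -0.2136  0.0042]
turn scaled [-0.001   0.0013  0.0545] shift after turn [ 0.3047  0.7119 -0.0138] before [ 0.2427  0.7353 -0.0155]
```

play_rows --increments '[[[0.015,0.045,-0.0155],[0,0,0],1],[[0.03,0.09,0],[0,0,0],1],[[0.033,0.1,0],[0,0,0],1],[[0.033,0.1,0],[0,0,0],1],[[0.033,0.1,0],[0,0,0],1],[[0.033,0.1,0],[0,0,0],1],[[0.033,0.1,0],[0,0,0],1],[[0.033,0.1,0],[0,0,0],1],[[0,0,0],[0,0,0.018],1],[[0,0,0],[0,0,0.018],1],[[0,0,0],[0,0,0.018],1],[[0,0,0],[0,0,0],1]]'

```text
time: 19.88
tool_pos: [0.5558, -0.0463, 0.1757]
tcp_rot: [-3.14, 0.003, -0.001]
wrist_force: [-0.2, -0.0, -2.6]
gripper_width: 0.0345
grasp_force: 56.5
```

```bash
python3 - <<'E'
from h import *
p,R=tcp_of([.5558,-.046,.004],0,0,.026);go(p,R)
E
```

```text
t 19.88 dp [-0.      0.0003 -0.1457]
turn scaled [-0.001   0.0017 -0.0006] shift after turn [-1.000e-04 -1.000e-03  4.858e-01] before [ 1.100e-03 -3.000e-04  4.858e-01]
```

play_rows --increments '[[[0,0,0.03],[0,0,0],1],[[0,0,0.06],[0,0,0],1],[[0,0,0.07],[0,0,0],1],[[0,0,0.07],[0,0,0],1],[[0,0,0.07],[0,0,0],1],[[0,0,0.06],[0,0,0],1],[[0,0,0.04],[0,0,0],1],[[0,0,0.025],[0,0,0],1],[[0,0,0.015],[0,0,0],1],[[0,0,0],[0,0,0],1],[[0,0,0],[0,0,0],1]]'

```text
time: 20.8
tool_pos: [0.5562, -0.0458, 0.0446]
tcp_rot: [-3.14, 0.001, 0.001]
wrist_force: [-0.1, -1.3, -3.4]
gripper_width: 0.035
grasp_force: 56.5
```

play_rows --increments '[[[0,0,0.007],[0,0,0],1],[[0,0,0.007],[0,0,0],1],[[0,0,0],[0,0,0],1]]'

```text
time: 21.05
tool_pos: [0.5559, -0.0458, 0.0401]
tcp_rot: [-3.14, 0.001, 0.001]
wrist_force: [-0.5, -0.0, -2.6]
gripper_width: 0.0344
grasp_force: 56.5
```

play_rows --increments '[[[0,0,0.005],[0,0,0],1],[[0,0,0.005],[0,0,0],1],[[0,0,0],[0,0,0],1]]'

```text
time: 21.3
tool_pos: [0.5554, -0.0457, 0.0366]
tcp_rot: [-3.14, 0.002, 0.001]
wrist_force: [-0.4, 0.0, -2.8]
gripper_width: 0.0346
grasp_force: 56.5
```

play_rows --increments '[[[0,0,0.004],[0,0,0],1],[[0,0,0.003],[0,0,0],1],[[0,0,0],[0,0,0],1]]'

```text
time: 21.55
tool_pos: [0.5554, -0.0457, 0.0344]
tcp_rot: [-3.14, 0.003, 0.001]
wrist_force: [0.7, -0.2, -2.2]
gripper_width: 0.0348
grasp_force: 56.5
```

play_rows --increments '[[[0,0,0.004],[0,0,0],1],[[0,0,0.003],[0,0,0],1],[[0,0,0],[0,0,0],1]]'

```text
time: 21.8
tool_pos: [0.5557, -0.0457, 0.0338]
tcp_rot: [-3.14, 0.003, 0.001]
wrist_force: [-6.0, 1.2, 7.9]
gripper_width: 0.0346
grasp_force: 57.8
```

play_rows --increments '[[[0,0,0.004],[0,0,0],1],[[0,0,0],[0,0,0],1],[[0,0,0],[0,0,0],1]]'

```text
time: 22.05
tool_pos: [0.5557, -0.0457, 0.0338]
tcp_rot: [-3.14, 0.003, 0.001]
wrist_force: [-11.5, 2.4, 18.2]
gripper_width: 0.0347
grasp_force: 59.0
```

play_rows --increments '[[[0,0,0.004],[0,0,0],1],[[0,0,0],[0,0,0],1],[[0,0,0],[0,0,0],1]]'

```text
time: 22.3
tool_pos: [0.5557, -0.0457, 0.0337]
tcp_rot: [-3.14, 0.003, 0.001]
wrist_force: [-15.8, 3.4, 28.6]
gripper_width: 0.035
grasp_force: 60.3
```

The scanner touched down at TCP z = 0.034. I'll relieve the press, release and back away.

play_rows --increments '[[[0,0,-0.005],[0,0,0],1],[[0,0,-0.005],[0,0,0],1],[[0,0,0],[0,0,0],1]]' --squeeze 20

```text
time: 22.55
tool_pos: [0.5562, -0.0458, 0.0338]
tcp_rot: [-3.14, 0.001, 0.001]
wrist_force: [-3.2, 1.4, 6.4]
gripper_width: 0.035
grasp_force: 57.8
```

play_rows --increments '[[[0,0,0],[0,0,0],0.55],[[0,0,0],[0,0,0],0.4],[[0,0,0],[0,0,0],0.2],[[0,0,0],[0,0,0],0],[[0,0,0],[0,0,0],0],[[0,0,0],[0,0,0],0]]'

```text
time: 23.05
tool_pos: [0.5556, -0.0457, 0.033]
tcp_rot: [-3.14, 0.002, 0.001]
wrist_force: [-0.3, -0.0, 0.3]
gripper_width: 0.0851
grasp_force: 0.0
```

play_rows --increments '[[[0,0,-0.02],[0,0,0],0],[[0,0,-0.04],[0,0,0],0],[[0,0,-0.06],[0,0,0],0],[[0,0,-0.08],[0,0,0],0],[[0,0,-0.08],[0,0,0],0],[[0,0,-0.08],[0,0,0],0],[[-0.08,0,-0.08],[0,0,0],0],[[-0.1,0,0],[0,0,0],0],[[-0.1,0,0],[0,0,0],0],[[-0.1,0,0],[0,0,0],0],[[0,0,0],[0,0,0],0],[[0,0,0],[0,0,0],0]]'

```text
time: 24.05
tool_pos: [0.4412, -0.0459, 0.1665]
tcp_rot: [-3.141, 0.0, 0.0]
wrist_force: [1.0, 0.2, 1.2]
gripper_width: 0.0855
grasp_force: 0.0
```

```bash
python3 - <<'E'
from h import *
a=ctrl.read_camera("scene")[140:300,160:440,::-1];b=ctrl.read_camera("top")[100:260,120:420,::-1]
o=np.zeros((580,760,3),np.uint8)
a=cv2.resize(a,(500,286));b=cv2.resize(b,(540,288));o[:286,:500]=a;o[290:578,:540]=b
cv2.imwrite("pics/end.png",np.clip(o*1.4,0,255).astype(np.uint8))
im=ctrl.read_camera("top")[:,:,::-1]
B=blobs(mask(im,(22,150,80),(35,255,255)),100);print([b[:2] for b in B])
for b in B: print(plane("top",b[1],.036))
E
```

```text
[([266, 182, 13, 13, 122], [272.41, 187.48]), ([388, 186, 17, 39, 483], [395.14, 204.18])]
[ 0.57913429 -0.04586823  0.036     ]
[ 0.52542993 -0.37158249  0.036     ]
```

View pics/end.png

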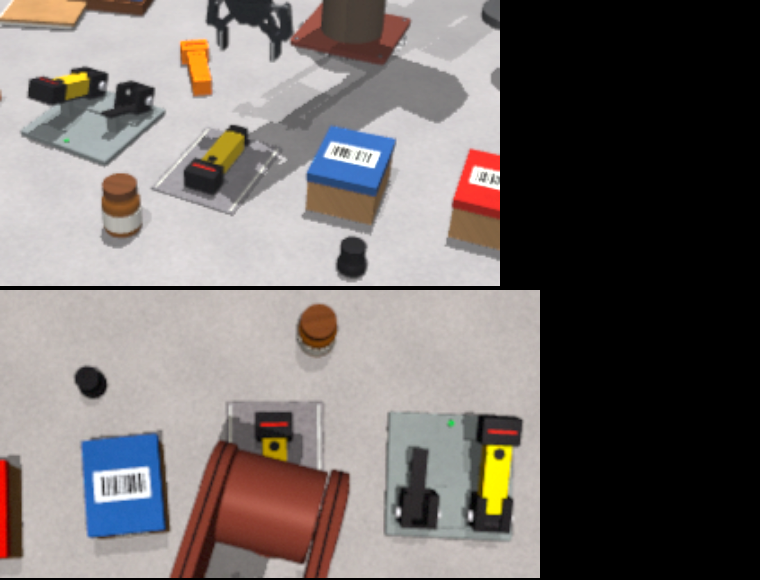

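The scanner lies flat in the middle of the mat, the right scanner is still docked, and the boxes, jar and loupe haven't moved.

```bash
python3 -c "
from cell import ctrl
print(ctrl.finish_job())"
```

```text
the job is handed in; nothing more can be done
None
```

The right scanner was the locked one and stays in its bay; I drew out the left one, held it over the blue box's label for over 2 s, laid it flat in the middle of the mat and handed the job in after about 24 s, with no verdict returned.

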